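# Trip test and dip of the cheese press power unit

### The job

Do the start-of-shift check of the cheese press's power unit: press the test button so that the lever drops, then lift the lever back up until it stays up by itself. Then take the gauge rod from its stand, put it gently down the guide tube until its collar sits on the tube's mouth, and draw it right out again. Finish while still holding the rod: keep it still and level, with its tip over the white plate about a hand's height above it, clear of plate, stand and unit; leave the tumbler, brush and knife where they are.

Things in the scene. Friction and masses are not known exactly. Their poses are not given: they have to be found in the camera images.
- unit: the power unit, a fixed grey box 180 (x) x 220 (y) x 100 mm high; origin at the centre of its underside on the work surface, its front (-x) with the lever roughly faces the robot. On its top (z = 100): the short steel guide tube towards +y and an aluminium trip box (110 x 70 mm, top at z = 135 mm) towards -y that carries button and lever; a round filler cap (44 mm wide, 12 mm high) at (50, 70) mm
- tube_mouth (a point): centre of the mouth of the vertical guide tube, 130 mm above the work surface and at (-30, 55) mm in the unit's frame. The tube stands 30 mm proud of the unit, is 24 mm wide outside and flares to 32 mm at the mouth; its bore is 16 mm, widening to 24 mm at the mouth, and runs at least 120 mm deep from the mouth
- test_button_top (a point): centre of the top face of the round test button (24 mm wide, in a black ring 40 mm wide) on the rear of the trip box, 157 mm above the work surface and at (45, -55) mm in the unit's frame; it is pushed straight down
- test_button (a joint): travel of the button, 0 = out, 0.006 m = fully pressed; springy, about 5 N when fully down; it comes out again by itself. Beyond about 3 mm it knocks the lever over its dead point and the lever falls within a second
- trip_lever (a joint): angle of the lever: 0 = up against its rear stop (it leans 0.2 rad back past upright, to the unit's +x, and stays there by its weight), 1.65 rad = dropped forward (to the unit's -x, towards the robot), sticking out nearly level. The lever turns easily and falls back if it is let go before it is past upright (below 0.2 rad)
- lever_knob (a point): centre of the knob at the lever's end: a black cylinder 18 mm thick and 30 mm long lying along the unit's y, on an 8 mm bar, 60 mm from the pivot; can be pinched from above across its ends (30 mm) and turns between the fingers as the lever swings
- lever_pivot (a point): the lever's pivot, 145 mm above the work surface and at (-46, -55) mm in the unit's frame; the axis is the unit's y
- stand: fixed steel stand of the gauge rod, origin at the centre under its hole: a plate 70 x 60 x 8 mm with its top at z = 97 mm and a 16 mm hole, on an upright sheet at its +x edge over a low foot
- gauge_rod: gauge rod, about 120 g, hanging upright in the stand by its collar; origin at the centre of its disc handle, z along the rod from tip to handle, y the disc's axis. From the top: flat black disc 36 mm wide, 12 mm thick; 10 mm neck; steel collar 30 mm wide, 10 mm high (35 to 45 mm below the origin); round 10 mm rod, tip 125 mm below the origin
- rod_grip (a point): centre of the disc handle, 142 mm above the work surface while in the stand; gripped across its 12 mm thickness (along the rod's y), the fingers coming from any direction in the disc's plane, from above or slanting
- rod_collar (a point): centre of the underside of the collar, 45 mm from the disc's centre; it meets the tube's mouth when the rod is fully in, 80 mm deep
- rod_tip (a point): tip of the gauge rod, 125 mm from the disc's centre
- plate: round white ceramic plate, 150 mm wide, 12 mm high, fixed on the bench; origin at the centre of its underside
- tumbler_mid (a point): bystander: pink plastic tumbler, 68 mm wide, 110 mm high; its centre, half-way up
- brush_mid (a point): bystander: white scrubbing brush, 60 x 150 x 52 mm (long along its y); its centre
- knife: bystander: long flat palette knife with dark wooden handle, 240 mm long, lying on the bench
Things that resemble listed ones, but are neither listed nor needed, are in the scene too. Several things look just like the plate: the one meant starts nearest to the robot's base.

How it is judged (in metres and radians):
On the way, in this order (a step that is already met when the one before it is completed fails the run):
1. the test button is pressed (value of joint test_button above 0.002 m).
2. the lever has dropped (value of joint trip_lever above 1.4 rad), for 0.1 s.
3. the lever is lifted back and stays up, untouched (value of joint trip_lever below 0.15 rad and distance between the grasp point and lever_knob above 0.05 m), for 0.3 s.
4. the gauge rod stands in the guide tube with its collar on the mouth (z of rod_collar in the frame of tube_mouth below 0.003 m and horizontal distance between rod_collar and tube_mouth below 0.006 m and angle between the z axis of gauge_rod and the z axis of unit, either way round below 0.1 rad), for 0.1 s.
5. the rod is drawn right out of the tube (z of rod_tip in the frame of tube_mouth above 0.01 m).
At the end, for the whole second after the job is handed in: Gauge rod held still by the fingers only, level within 0.17 rad (10 degrees), tip within 70 mm horizontally of the plate's centre and 70 to 280 mm above the work surface, touching neither unit, stand nor plate; lever up (below 0.15 rad), button out (value of joint trip_lever below 0.15 rad and value of joint test_button below 0.002 m and angle between gauge_rod's own z axis and vertical between 1.4 and 1.74 rad and horizontal distance between rod_tip and plate below 0.07 m and height (world z) of rod_tip between 0.07 and 0.28 m and linear speed of gauge_rod below 0.03 m/s and contact force between gauge_rod and the fingers above 1 N and contact force between gauge_rod and unit below 0.1 N and contact force between gauge_rod and stand below 0.1 N and contact force between gauge_rod and plate below 0.1 N); the arm keeps its last pose, push and grip.
It fails at once if the rod is rammed against the unit (over 40 N) (contact force between gauge_rod and unit above 40 N).
It fails at once if the tumbler is moved (distance of tumbler_mid from where it was at the start of the episode above 0.03 m).
It fails at once if the brush is moved (distance of brush_mid from where it was at the start of the episode above 0.03 m).
It fails at once if the knife is moved (distance of knife from where it was at the start of the episode above 0.03 m).
It also fails if it takes over 72 s, if anything falls off the work surface, if the arm or the gripper's body presses on something with over 40 N, if the wrist force passes 120 N, or if a joint passes its speed limit or range.

### The arm

A 6-joint arm with a two-finger parallel gripper is mounted at the origin on the work surface. World frame = base frame: x ahead of the robot, y to its left, z up, the work surface at z = 0. Lengths are in m, angles in degrees, forces in N, time in s.
With the tool pointing down it reaches from about 0.4 to 0.825 m from the base axis. Payload 7 kg.
Tool frame: the origin (TCP) lies on the front face of the gripper's body, between the roots of the fingers; the fingertips stand 66 mm ahead of it and the grasp point (between the pads) lies 47 mm ahead of it; z points along the fingers, y is the line along which they close (so a half turn about z gives the same grasp; the last joint's range is limited). The gripper opens to 88 mm and grips with 3 to 60 N. Pads are 19 mm wide; open, the fingers measure 130 mm over their backs; the gripper's body (78 mm by 193 mm) begins 47 mm behind the grasp point.
Start: joints at [-59.696, 20.546, 0.682, 0, -70.136, -16.507], TCP at [0.161, -0.656, 0.292] pointing down, gripper open.
Joint ranges: [-176.03, 176.03], [-82.01, 121.73], [-58.28, 71.71], [-173.87, 95.51], [-174.79, -0.11], [-173.66, 173.66]. Speed limits (degrees/s): [136.94, 136.94, 172.46, 180, 180, 180].

### API

Orientations are given as [roll, pitch, yaw] about the fixed x, y, z axes, in that order (R = Rz(yaw) Ry(pitch) Rx(roll)).
In Python, from plant import ctrl gives the robot as it stands.
- The arm moves only by the tool send_rows, never from a script. Its argument "deltas" is a list of rows, each a list of 2 entries, a list of its own where there are three numbers: the shift along the tool's x, y, z each as a share of 800 mm, from -1 to 1, then the turn about the tool's z as a share of 90 degrees, from -1 to 1. A call has exactly 5 rows; each row is the pose to reach, as a shift and turn from the pose commanded when the call began, along the tool's axes at that moment; what a row does not reach only later rows make up. A row lasts 1/12 s, in which the tool goes at most 41.7 mm and 7.16 degrees, less where a joint would pass 70% of its speed; a pose out of reach is approached as far as the arm can. A call with a number of a shift or a turn outside -1 to 1 is refused whole. A call with a gripper value outside its range is refused whole. "gripper" is the opening, from 0 (shut) to 1 (fully open), set as the call begins (left out, the last holds). The fingers move at their own pace and stop on an object; the grip force is fixed at half the most. Time passes only in rows, so rows that repeat a pose let the fingers close, or fill a call up. It gives the time, the measured TCP pose, the force, the opening and the grip force at its end, in the units of the state.
- ctrl.get_obs(): the state, without advancing time (a new reading comes with each control period).
- ctrl.snapshot(name): name is "scene" or "top" or "wrist"; returns a dict with "color" (384x512x3 uint8, red, green, blue), "vertical_fov" (degrees; the focal length in pixels is half the picture's height over the tangent of half this angle, whatever the lens; pixels are square), "cx", "cy" (the principal point, pixels), "rvec" (rotation vector, rad) and "tvec" (3), from world to camera coordinates, as OpenCV has them. Camera axes: x right, y down, z forward; pixel columns grow to the right and rows downward; lengths in m; the calibration is good to about 2 mm. A picture is of the moment at which its call begins. There is no depth.
- ctrl.close_job(): hands the job in; it is judged then, once.
Trained networks look in a picture, given as the dict that the camera call returned (one of the last four; its "shot" number tells which), for a name from the list of things; names that differ only in an ending like _2 or _b are one class to them, and where a whole thing is asked for, a point or a joint stands for the part that bears it (a point fixed in the world has none). Each returns a list of dicts, best first, with "conf" (0 to 1); they miss things now and then, are a little off and sometimes report something else, mostly with a low value. They report only what shows in the picture. A call takes as long as a camera call. They do not tell look-alikes from the thing itself.
- ctrl.boxes_of(picture, thing): "xy" ([column, row] as shares, 0 to 1, of the picture: columns of its width, rows of its height, amid what is visible of it).
- ctrl.cut_out(picture, thing): "pixels" (384x512 bool, what is visible of it) and "xy" ([column, row] as shares, 0 to 1, of the picture: columns of its width, rows of its height, amid what is visible of it).
The state is a dict: "clock": time; "joint_pos": joint angles; "qvel": joint speeds; "tau": joint torques, N m; "tool_pos": TCP position; "orientation": TCP orientation; "force": force on the tool from outside, world axes, zero at the start; "moment": the same for the moment, N m; "opening": finger opening in m; "gripper_force": force on a finger pad.
Only numpy, scipy, OpenCV 4.12 (cv2) and the standard library are available. Lean on these libraries where they do the work, as an engineer would, in place of code of your own. Each camera call takes 0.05 s, during which the arm holds its last target. There are 200 camera calls.

## Working session

There is one attempt and no reset: what is moved stays moved. The work goes in short steps, Python scripts to look and compute and a tool call to move; the robot and the scene stay as the last step left them, time stands still between calls to the robot, and variables do not carry over. Pictures are saved under pics/ and viewed, at most 10 in all, crops included, and the job is handed in when it is done.

Besides the shell and the picture viewer there is one more tool, called as name([rows], argument=value, ...), one row to a line, values as JSON. send_rows: Moves the arm, as the interface text tells. Shift numbers are shares of 800 mm and turn numbers shares of 90 degrees, none past 1 either way. Its arguments: {"type":"object","properties":{"deltas":{"type":"array","items":{"type":"array"}},"gripper":{"type":"number"}},"required":["deltas"]}

```bash
ls; mkdir -p pics
cat > h.py <<'E'
import numpy as np, cv2
from scipy.spatial.transform import Rotation as Ro
from plant import ctrl
def f(p): return 192/np.tan(np.radians(p["vertical_fov"])/2)
def ray(p,xy):
    u,v=xy[0]*512,xy[1]*384
    d=np.array([(u-p["cx"])/f(p),(v-p["cy"])/f(p),1]); R=cv2.Rodrigues(np.array(p["rvec"],float))[0]
    return -R.T@np.array(p["tvec"]),R.T@d
def atz(p,xy,z):
    o,d=ray(p,xy); return o+d*(z-o[2])/d[2]
def proj(p,X):
    K=np.array([[f(p),0,p["cx"]],[0,f(p),p["cy"]],[0,0,1.]])
    return cv2.projectPoints(np.atleast_2d(np.array(X,float)),np.array(p["rvec"],float),np.array(p["tvec"],float),K,None)[0][:,0]
def tri(rs):
    A=np.zeros((3,3));b=np.zeros(3)
    for o,d in rs:
        d=d/np.linalg.norm(d);M=np.eye(3)-np.outer(d,d);A+=M;b+=M@o
    return np.linalg.solve(A,b)
def save(p,n): cv2.imwrite(n,p["color"][:,:,::-1])
def shares(target_tcp,dyaw=0):
    s=ctrl.get_obs();R=Ro.from_euler('xyz',s["orientation"],degrees=True)
    return np.round(R.inv().apply(np.array(target_tcp)-s["tool_pos"])/.8,4)
E
python3 - <<'E'
from h import *
print(ctrl.get_obs())
P={}
for n in("scene","top","wrist"):
    p=ctrl.snapshot(n);save(p,f"pics/{n}0.png");P[n]=p
    print(n,p["vertical_fov"],p["cx"],p["cy"],ray(p,(.5,.5))[0].round(3))
Z=dict(tube_mouth=.13,test_button_top=.157,lever_knob=.204,lever_pivot=.145,rod_grip=.142,rod_collar=.1,plate=.012,tumbler_mid=.055,brush_mid=.026,knife=.005,stand=.097,unit=.1,gauge_rod=.142)
for n in("scene","top"):
    for k,z in Z.items():
        for d in ctrl.boxes_of(P[n],k)[:4]:
            print(n,k,round(d["conf"],2),(np.array(d["xy"])*[512,384]).round(0),atz(P[n],d["xy"],z).round(3)[:2])
im=np.hstack([P["scene"]["color"],P["top"]["color"]])
cv2.imwrite("pics/both.png",cv2.resize(im[:,:,::-1],(800,300)))
E
```

```text
pics
{'clock': 0.0, 'joint_pos': array([-5.96966448e+01,  2.05911610e+01,  6.33874743e-01, -1.94011895e-02,
       -7.01352655e+01, -1.65056332e+01]), 'qvel': array([-0.09432785, -0.06245288,  0.06398294, -0.01970574, -0.03920719,
       -0.00256406]), 'tau': array([ 4.61365380e-04, -5.82717669e+01,  2.93075502e+01,  6.99775457e+00,
        7.14180715e-03, -1.42519734e-04]), 'tool_pos': array([ 0.16086044, -0.65516492,  0.29122872]), 'orientation': array([ 1.79906080e+02, -8.81052474e-03, -1.66208878e+02]), 'force': array([ 0.04313905, -1.17695157, -0.35052616]), 'moment': array([ 0.01213589,  0.02256332, -0.00474086]), 'gripper_force': 0.0, 'opening': 0.08790645007867538}
scene 43.034163595747806 257.68173211929894 186.90329834281437 [ 1.62  -0.58   0.981]
top 55.627402570988494 263.0303893705059 189.25363156635925 [0.346 0.077 1.27 ]
wrist 61.68305001585215 260.61629903055336 196.60539361497584 [ 0.094 -0.673  0.383]
scene tube_mouth 0.74 [238. 218.] [ 0.639 -0.036]
scene lever_knob 0.64 [239. 280.] [ 0.926 -0.195]
scene lever_pivot 0.57 [239. 218.] [ 0.656 -0.042]
scene rod_grip 0
[... 693 characters left out ...]
pivot 0.75 [282. 205.] [0.537 0.01 ]
top rod_grip 0.43 [379. 228.] [ 0.457 -0.287]
top rod_grip 0.29 [297. 187.] [ 0.596 -0.04 ]
top rod_collar 0.55 [387. 229.] [ 0.459 -0.327]
top plate 0.93 [190. 240.] [0.449 0.323]
top plate 0.68 [118. 267.] [0.365 0.565]
top plate 0.64 [260. 151.] [0.762 0.073]
top tumbler_mid 0.82 [209. 161.] [0.716 0.253]
top tumbler_mid 0.45 [280. 206.] [0.552 0.011]
top brush_mid 0.91 [315. 146.] [ 0.769 -0.122]
top brush_mid 0.58 [281. 206.] [0.556 0.009]
top knife 0.9 [384. 177.] [ 0.651 -0.366]
top knife 0.64 [298. 212.] [ 0.536 -0.054]
top stand 0.76 [373. 232.] [ 0.451 -0.281]
top unit 0.88 [281. 208.] [0.536 0.011]
top gauge_rod 0.67 [388. 232.] [ 0.443 -0.313]
```

View pics/scene0.png

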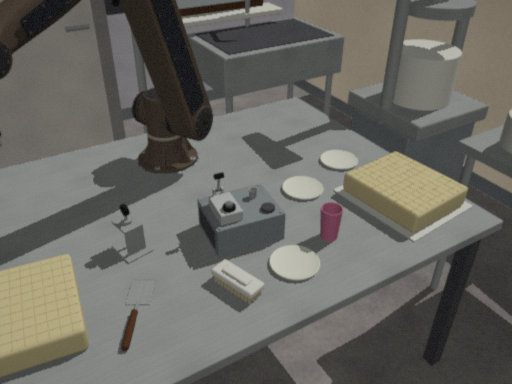

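View pics/top0.png

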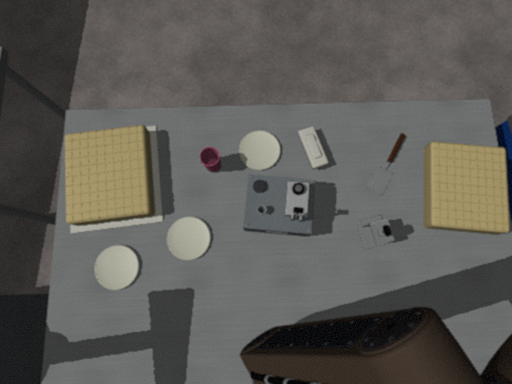

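send_rows([
  [[-0.71,0.59,-0.0875],0.19],
  [[-0.71,0.59,-0.0875],0.19],
  [[-0.71,0.59,-0.0875],0.19],
  [[-0.71,0.59,-0.0875],0.19],
  [[-0.71,0.59,-0.0875],0.19],
], gripper=0)

```text
clock: 1.87
tool_pos: [0.2837, -0.4889, 0.3119]
orientation: [-180.0, 0.0, 176.6]
force: [1.2, -0.4, 0.3]
opening: 0.06
gripper_force: 0.0
```

Run:
```python
from h import *
print(shares([.60,-.06,.36]))
im=cv2.imread("pics/top0.png")[135:260,225:425]
cv2.imwrite("pics/crop0.png",cv2.resize(im,(800,500),interpolation=2))
```

```text
[-0.3633  0.5583 -0.0602]
```

View pics/crop0.png

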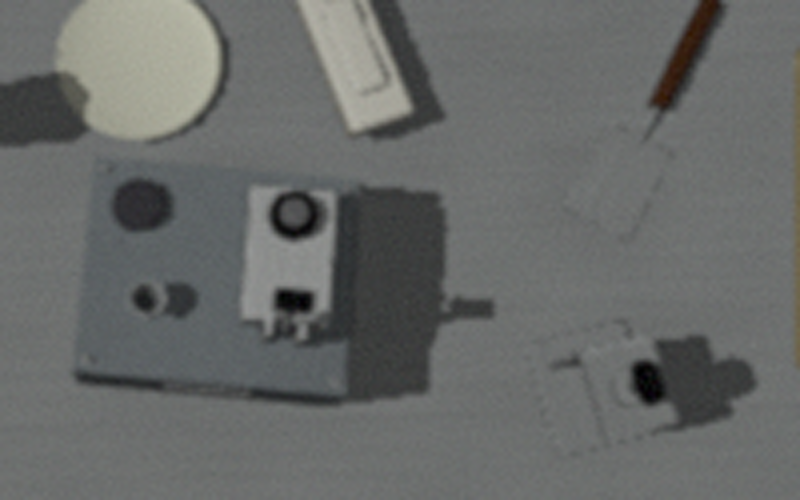

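send_rows([
  [[-0.36,0.56,-0.06],0],
  [[-0.36,0.56,-0.06],0],
  [[-0.36,0.56,-0.06],0],
  [[-0.36,0.56,-0.06],0],
  [[-0.36,0.56,-0.06],0],
])

```text
clock: 2.28
tool_pos: [0.4059, -0.3208, 0.331]
orientation: [-180.0, 0.1, 176.7]
force: [0.8, -0.0, 0.3]
opening: 0.0264
gripper_force: 0.0
```

send_rows([
  [[-0.22,0.34,-0.035],0],
  [[-0.22,0.34,-0.035],0],
  [[-0.22,0.34,-0.035],0],
  [[-0.22,0.34,-0.035],0],
  [[-0.22,0.34,-0.035],0],
])

```text
clock: 2.7
tool_pos: [0.5286, -0.1531, 0.349]
orientation: [180.0, 0.1, 176.7]
force: [1.1, -1.6, -0.1]
opening: 0.0003
gripper_force: 0.0
```

Run:
```python
from h import *
p=dict(ctrl.snapshot("top"))
b=atz(p,(298.75/512,188/384),.157);t=atz(p,(262.5/512,209.5/384),.13);k=atz(p,(298.2/512,210/384),.204);r=atz(p,(387/512,230.5/384),.16)
print("button",b,"tube",t,"knob",k,"rod",r)
v=(t-b)[:2];print("yaw",np.degrees(np.arctan2(v[1],v[0])-np.arctan2(.11,-.075)),np.linalg.norm(v),np.hypot(.11,.075))
print(ctrl.get_obs()["tool_pos"],shares([.60,-.06,.36]))
```

```text
button [ 0.58845446 -0.04336834  0.157     ] tube [0.5280326  0.07192359 0.13      ] knob [ 0.51166329 -0.03329725  0.204     ] rod [ 0.44755982 -0.30515272  0.16      ]
yaw -6.628875341336314 0.13016540015434483 0.13313526955694346
[ 0.53267604 -0.14910143  0.34909227] [-0.0779  0.1158 -0.0133]
```

send_rows([
  [[-0.078,0.116,-0.013],0.03],
  [[-0.078,0.116,-0.013],0.03],
  [[-0.078,0.116,-0.013],0.03],
  [[-0.078,0.116,-0.013],0.03],
  [[-0.078,0.116,-0.013],0.03],
])

```text
clock: 3.17
tool_pos: [0.5961, -0.0647, 0.3581]
orientation: [-180.0, -0.0, 174.1]
force: [0.3, 0.1, 0.2]
opening: 0.0004
gripper_force: 0.0
```

Run:
```python
from h import *
p=ctrl.snapshot("wrist");save(p,"pics/w1.png");import pickle;pickle.dump(p,open("w1.pkl","wb"))
for k,z in dict(tube_mouth=.13,test_button_top=.157,lever_knob=.204,lever_pivot=.145,test_button=.157).items():
    for d in ctrl.boxes_of(p,k)[:3]: print(k,round(d["conf"],2),(np.array(d["xy"])*[512,384]).round(0),atz(p,d["xy"],z).round(4)[:2])
```

```text
tube_mouth 0.93 [331. 119.] [0.5421 0.0089]
test_button_top 0.88 [284. 178.] [ 0.5898 -0.043 ]
lever_knob 0.74 [294.  83.] [ 0.5111 -0.0327]
lever_knob 0.26 [285. 175.] [ 0.5774 -0.0443]
lever_pivot 0.72 [336. 119.] [0.5416 0.0095]
test_button 0.95 [281. 181.] [ 0.5926 -0.0461]
```

View pics/w1.png

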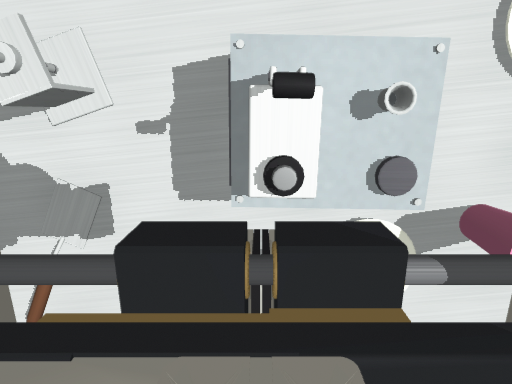

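```bash
cat >> h.py <<'E'
def fit(U,W):
    U=np.array(U);W=np.array(W);u=U-U.mean(0);w=W-W.mean(0)
    a=np.arctan2((u[:,0]*w[:,1]-u[:,1]*w[:,0]).sum(),(u*w).sum())
    R=np.array([[np.cos(a),-np.sin(a)],[np.sin(a),np.cos(a)]]);t=W.mean(0)-R@U.mean(0)
    return a,R,t,W-(U@R.T+t)
E
python3 - <<'E'
from h import *
import pickle;p=pickle.load(open("w1.pkl","rb"))
L=[((45,-55),(285,178),.157),((-30,55),(401,97),.13),((50,70),(397,175),.112),((-90,-110),(231,35),.1),((-90,110),(448,40),.1)]
W=[atz(p,(c[0]/512,c[1]/384),z)[:2] for _,c,z in L]
a,R,t,e=fit([np.array(l[0])/1e3 for l in L],W)
print(np.degrees(a),t);print((e*1000).round(1))
for n,q in dict(button=(45,-55),tube=(-30,55),knobup=(-34.1,-55),piv=(-46,-55)).items(): print(n,(R@(np.array(q)/1e3)+t).round(4))
B=R@np.array([.045,-.055])+t
s=ctrl.get_obs();print(s["orientation"])
print(shares([*B,.157+.066+.02]),shares([*B,.157+.066-.005]))
E
```

```text
-6.790770631166519 [0.55278846 0.01683321]
[[-1.1  0.9]
 [-0.8  0.7]
 [-2.3 -0.8]
 [ 1.7  1.5]
 [ 2.5 -2.3]]
button [ 0.591  -0.0431]
tube [0.5295 0.075 ]
knobup [ 0.5124 -0.0337]
piv [ 0.5006 -0.0323]
[1.79993869e+02 2.38554529e-02 1.73929121e+02]
[0.0081 0.0292 0.145 ] [0.0081 0.0292 0.1762]
```

send_rows([
  [[0.008,0.029,0.05],0.01],
  [[0.008,0.029,0.1],0.01],
  [[0.008,0.029,0.14],0.01],
  [[0.008,0.029,0.155],0.01],
  [[0.008,0.029,0.165],0.01],
])

```text
clock: 3.88
tool_pos: [0.5901, -0.0431, 0.2243]
orientation: [-179.9, -0.2, 173.0]
force: [0.6, -0.3, -0.1]
opening: 0.0002
gripper_force: 0.0
```

send_rows([
  [[0,0,0.003],0],
  [[0,0,0.006],0],
  [[0,0,0.009],0],
  [[0,0,0.011],0],
  [[0,0,0.011],0],
])

```text
clock: 4.3
tool_pos: [0.5921, -0.0427, 0.2191]
orientation: [180.0, 0.1, 173.1]
force: [-0.3, -1.3, 4.2]
opening: 0.0004
gripper_force: 1.8
```

send_rows([
  [[0,0,0.001],0],
  [[0,0,-0.03],0],
  [[0,0,-0.08],0],
  [[0,0,-0.125],0],
  [[0,0,-0.125],0],
], gripper=0.7)

```text
clock: 4.72
tool_pos: [0.5944, -0.0423, 0.3261]
orientation: [179.9, 0.7, 173.2]
force: [1.3, -0.3, 1.2]
opening: 0.0285
gripper_force: 0.0
```

Run:
```python
from h import *
p=ctrl.snapshot("wrist");save(p,"pics/w2.png")
for k,z in dict(lever_knob=.152).items():
    for d in ctrl.boxes_of(p,k)[:3]: print(k,round(d["conf"],2),(np.array(d["xy"])*[512,384]).round(0),atz(p,d["xy"],z).round(4)[:2])
a=np.radians(-6.8);R=np.array([[np.cos(a),-np.sin(a)],[np.sin(a),np.cos(a)]]);t=np.array([.5528,.0168])
K=R@np.array([-.046-.0596,-.055])+t;print(K,proj(p,[*K,.152]))
print(ctrl.get_obs()["tool_pos"],ctrl.get_obs()["orientation"],shares([*K,.152+.047]))
```

```text
lever_knob 0.93 [259.  32.] [ 0.4712 -0.0294]
lever_knob 0.68 [240. 301.] [ 0.698  -0.0747]
[ 0.44143062 -0.02530964] [[259.26490991 -13.94514587]]
[ 0.59215154 -0.04192579  0.31988113] [179.88164338   0.22693562 173.096609  ] [ 0.1901 -0.0023  0.1503]
```

View pics/w2.png

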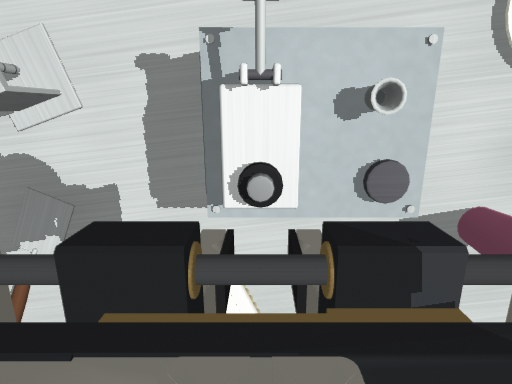

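send_rows([
  [[0.05,-0.002,0.02],0],
  [[0.1,-0.002,0.04],0],
  [[0.15,-0.002,0.06],0],
  [[0.19,-0.002,0.09],0],
  [[0.19,-0.002,0.12],0],
])

```text
clock: 5.23
tool_pos: [0.4347, -0.0261, 0.2206]
orientation: [179.9, -0.1, 173.1]
force: [-0.6, 0.4, -1.7]
opening: 0.0607
gripper_force: 0.0
```

Run:
```python
from h import *
p=ctrl.snapshot("wrist");save(p,"pics/w3.png")
for d in ctrl.boxes_of(p,"lever_knob")[:3]: print(round(d["conf"],2),(np.array(d["xy"])*[512,384]).round(0),atz(p,d["xy"],.152).round(4)[:2])
print(ctrl.get_obs()["tool_pos"],shares([.4414,-.0253,.199]),proj(p,[.4414,-.0253,.152]))
```

```text
0.71 [266. 248.] [ 0.438  -0.0243]
0.42 [  9. 212.] [ 0.401  -0.1553]
[ 0.43677205 -0.02614418  0.21860778] [-0.0058  0.0018  0.0245] [[264.95448798 254.34632222]]
```

View pics/w3.png

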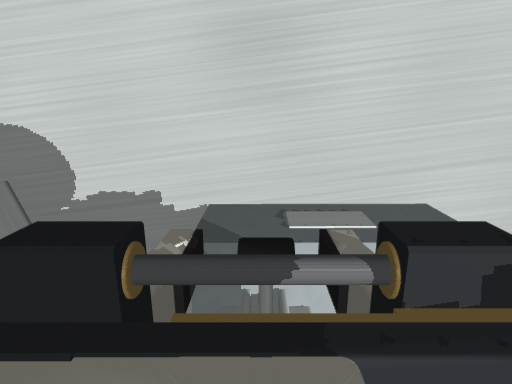

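send_rows([
  [[-0.004,0.002,0.0245],0],
  [[-0.004,0.002,0.0245],0],
  [[-0.004,0.002,0.0245],0],
  [[-0.004,0.002,0.0245],0],
  [[-0.004,0.002,0.0245],0],
])

```text
clock: 5.75
tool_pos: [0.4446, -0.0244, 0.2032]
orientation: [180.0, 0.0, 173.1]
force: [0.4, -0.5, 0.4]
opening: 0.0615
gripper_force: 0.0
```

send_rows([
  [[0,0,0],0],
  [[0,0,0],0],
  [[0,0,0],0],
  [[0,0,0],0],
  [[0,0,0],0],
], gripper=0.2)

```text
clock: 6.17
tool_pos: [0.4438, -0.0245, 0.2024]
orientation: [180.0, 0.0, 173.1]
force: [-0.4, 0.3, -0.4]
opening: 0.0333
gripper_force: 0.0
```

send_rows([
  [[0,0,0],0],
  [[0,0,0],0],
  [[0,0,0],0],
  [[0,0,0],0],
  [[0,0,0],0],
])

```text
clock: 6.58
tool_pos: [0.4438, -0.0244, 0.2024]
orientation: [180.0, 0.0, 173.1]
force: [-0.7, 1.1, 2.2]
opening: 0.0297
gripper_force: 30.0
```

send_rows([
  [[-0.0046,0,-0.018],0],
  [[-0.0135,0,-0.0346],0],
  [[-0.026,0,-0.0484],0],
  [[-0.042,0,-0.0585],0],
  [[-0.06,0,-0.0645],0],
])

```text
clock: 7.0
tool_pos: [0.4903, -0.0301, 0.254]
orientation: [180.0, -0.2, 173.1]
force: [-2.8, 3.2, -2.6]
opening: 0.0299
gripper_force: 30.0
```

send_rows([
  [[-0.0074,0,-0.001],0],
  [[-0.015,0,-0.0015],0],
  [[-0.0224,0,-0.001],0],
  [[-0.028,0,0],0],
  [[-0.028,0,0],0],
])

```text
clock: 7.42
tool_pos: [0.5144, -0.0329, 0.2541]
orientation: [-180.0, 0.0, 173.1]
force: [-2.1, 1.2, 6.7]
opening: 0.0299
gripper_force: 30.0
```

Run:
```python
from h import *
s=ctrl.get_obs();print(s["tool_pos"],s["force"],s["opening"],s["gripper_force"])
```

```text
[ 0.51439153 -0.03292834  0.25411273] [-2.08056598  1.23147484  6.68089909] 0.02989161665584877 30.00084489583969
```

send_rows([
  [[0,0,0],0],
  [[0,0,0],0],
  [[0,0,0],0],
  [[0,0,-0.02],0],
  [[0,0,-0.07],0],
], gripper=0.7)

```text
clock: 7.83
tool_pos: [0.5111, -0.0332, 0.3054]
orientation: [-179.9, -0.5, 173.0]
force: [0.4, 0.6, -0.8]
opening: 0.057
gripper_force: 0.0
```

send_rows([
  [[0,0,-0.04],0],
  [[0,0,-0.04],0],
  [[0,-0.03,-0.04],0],
  [[0,-0.06,-0.04],0],
  [[0,-0.1,-0.04],0],
])

```text
clock: 8.25
tool_pos: [0.504, -0.1123, 0.342]
orientation: [180.0, 0.0, 173.2]
force: [0.9, 0.5, 0.5]
opening: 0.0615
gripper_force: 0.0
```

Run:
```python
from h import *
p=ctrl.snapshot("scene");a=p["color"][160:270,100:320]
save(p,"pics/s2.png")
cv2.imwrite("pics/s2c.png",cv2.resize(a[:,:,::-1],(800,400),interpolation=2))
t=p
for n in("scene","top"):
  q=p if n=="scene" else ctrl.snapshot("top")
  for k in("rod_grip","lever_knob"):
    for d in ctrl.boxes_of(q,k)[:2]: print(n,k,round(d["conf"],2),(np.array(d["xy"])*[512,384]).round(1))
s=ctrl.get_obs();print(s["tool_pos"],shares([.448,-.305,.30]))
```

```text
scene rod_grip 0.48 [123.5 215.1]
scene lever_knob 0.49 [216.8 175.6]
top rod_grip 0.45 [314.3 143.6]
[ 0.50405248 -0.11204892  0.3417224 ] [ 0.0405 -0.2479  0.0521]
```

View pics/s2c.png

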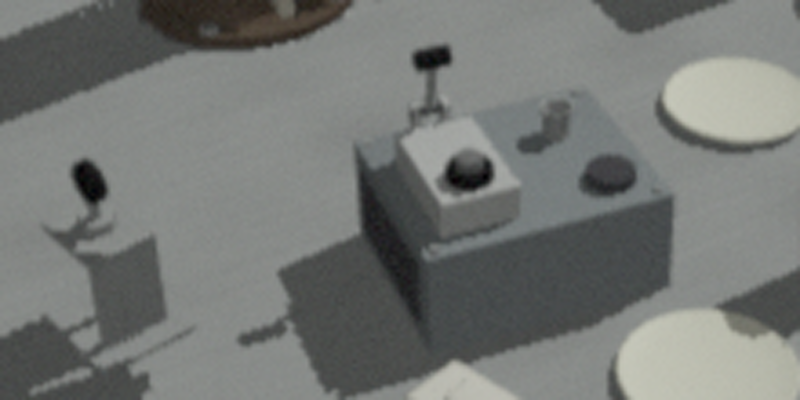

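send_rows([
  [[-0.02,-0.24,0.05],0],
  [[-0.02,-0.24,0.05],0],
  [[-0.02,-0.24,0.05],0],
  [[-0.02,-0.24,0.05],0],
  [[-0.02,-0.24,0.05],0],
])

```text
clock: 8.97
tool_pos: [0.4969, -0.3064, 0.3009]
orientation: [-180.0, -0.0, 173.2]
force: [0.2, 0.8, 1.1]
opening: 0.0615
gripper_force: 0.0
```

Run:
```python
from h import *
p=ctrl.snapshot("wrist");save(p,"pics/w4.png");import pickle;pickle.dump(p,open("w4.pkl","wb"))
for k in("rod_grip","gauge_rod","rod_collar"):
  for d in ctrl.boxes_of(p,k)[:2]: print(k,round(d["conf"],2),(np.array(d["xy"])*[512,384]).round(1),atz(p,d["xy"],.142).round(4))
g=cv2.cvtColor(p["color"],cv2.COLOR_RGB2GRAY)
cv2.imwrite("pics/w4v.png",p["color"][:,:,::-1])
print(ctrl.get_obs()["tool_pos"])
```

```text
gauge_rod 0.89 [250.8 135.8] [ 0.4461 -0.3088  0.142 ]
gauge_rod 0.35 [476.6 167. ] [ 0.4914 -0.1352  0.142 ]
rod_collar 0.83 [250.4 139. ] [ 0.4485 -0.3093  0.142 ]
rod_collar 0.57 [476.6 166.9] [ 0.4913 -0.1352  0.142 ]
[ 0.49696217 -0.30486762  0.30112707]
```

View pics/w4.png

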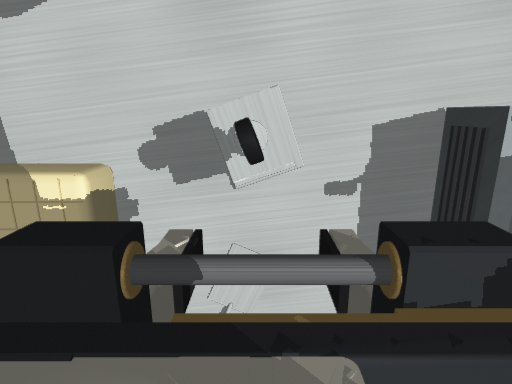

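Run:
```python
from h import *
import pickle;p=pickle.load(open("w4.pkl","rb"))
m=np.zeros((384,512),bool);s=p["color"].max(2);m[105:175,225:275]=s[105:175,225:275]<45
ys,xs=np.nonzero(m)
P=np.array([atz(p,((x+.5)/512,(y+.5)/384),.150)[:2] for x,y in zip(xs,ys)])
c=P.mean(0);w,V=np.linalg.eigh(np.cov(P.T));d=V[:,1]*np.sign(V[0,1])
print(len(xs),xs.min(),xs.max(),ys.min(),ys.max(),c,np.sqrt(w)*np.sqrt(12),np.degrees(np.arctan2(d[1],d[0])),ray(p,(.5,.5))[0])
# model projection check
def disc(c,a,z0=.142):
    out=[]
    for th in np.linspace(0,2*np.pi,60):
        for t in(-.006,.006):
            out.append([c[0]+.018*np.cos(th)*np.cos(a)-t*np.sin(a),c[1]+.018*np.cos(th)*np.sin(a)+t*np.cos(a),z0+.018*np.sin(th)])
    return proj(p,out)
from scipy.optimize import minimize
def iou(v):
    h=cv2.convexHull((disc(v[:2],v[2])*8).astype(np.float32)).astype(np.int32)
    b=np.zeros((384*8//1,512*8),np.uint8);cv2.fillConvexPoly(b,h,1);b=b[4::8,4::8].astype(bool)
    return -(b&m).sum()/(b|m).sum()
x0=[*c,np.arctan2(d[1],d[0])]
r=minimize(iou,x0,method="Nelder-Mead",options=dict(initial_simplex=[x0]+[[x0[j]+(k==j)*[.004,.004,.1][j] for j in range(3)] for k in range(3)]))
print(r.x,r.fun,np.degrees(r.x[2]))
print(shares([*r.x[:2],.142+.047]))
```

```text
753 235 263 118 163 [ 0.44953912 -0.31022849] [0.01250938 0.03260266] 14.054692601762099 [ 0.42885074 -0.29906333  0.39284207]
[ 0.4501578  -0.31015032  0.20314746] -0.8900709219858156 11.639491884509761
[ 0.0571 -0.0137  0.1402]
```

send_rows([
  [[0.057,-0.014,0.03],-0.22],
  [[0.057,-0.014,0.06],-0.22],
  [[0.057,-0.014,0.08],-0.22],
  [[0.057,-0.014,0.11],-0.22],
  [[0.057,-0.014,0.13],-0.22],
], gripper=0.5)

```text
clock: 9.58
tool_pos: [0.4503, -0.3088, 0.197]
orientation: [180.0, 0.0, -167.0]
force: [-0.7, -0.0, 0.6]
opening: 0.0443
gripper_force: 0.0
```

send_rows([
  [[0,0,0.01],0],
  [[0,0,0.01],0],
  [[0,0,0.01],0],
  [[0,0,0.01],0],
  [[0,0,0.01],0],
])

```text
clock: 10.0
tool_pos: [0.4511, -0.3105, 0.1912]
orientation: [-179.9, 0.1, -167.1]
force: [-0.9, -0.3, 0.5]
opening: 0.0441
gripper_force: 0.0
```

Run:
```python
from h import *
p=ctrl.snapshot("wrist");save(p,"pics/w5.png")
s=ctrl.get_obs();print(s["tool_pos"],s["orientation"],s["joint_pos"],shares([.4502,-.3102,.189]))
for k in("rod_grip","gauge_rod"):
  for d in ctrl.boxes_of(p,k)[:2]: print(k,round(d["conf"],2),(np.array(d["xy"])*[512,384]).round(1),atz(p,d["xy"],.150).round(4))
```

```text
[ 0.45090316 -0.31053504  0.19103423] [-1.79940253e+02  9.64893628e-02 -1.67080777e+02] [-1.40419788e+01  1.37032738e+01 -2.34255281e+01  1.19416129e-02
 -5.27581077e+01 -6.30460656e+01] [0.0008 0.0006 0.0025]
rod_grip 0.59 [262.9 231. ] [ 0.4339 -0.3144  0.15  ]
gauge_rod 0.7 [263.3 229.9] [ 0.4334 -0.3143  0.15  ]
gauge_rod 0.69 [502.4 295.2] [ 0.44   -0.1985  0.15  ]
```

View pics/w5.png

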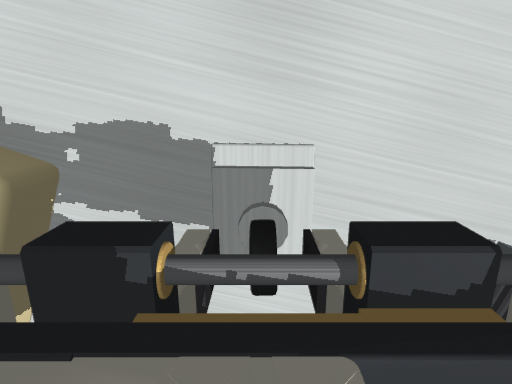

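send_rows([
  [[0,0.0005,0.002],0],
  [[0,0.0005,0.002],0],
  [[0,0.0005,0.002],0],
  [[0,0.0005,0.002],0],
  [[0,0.0005,0.002],0],
], gripper=0)

```text
clock: 10.57
tool_pos: [0.4501, -0.3102, 0.1883]
orientation: [180.0, -0.0, -167.1]
force: [0.5, -0.2, -0.3]
opening: 0.0161
gripper_force: 0.0
```

send_rows([
  [[0,0,0],0],
  [[0,0,0],0],
  [[0,0,0],0],
  [[0,0,0],0],
  [[0,0,0],0],
])

```text
clock: 10.98
tool_pos: [0.4501, -0.3101, 0.1882]
orientation: [180.0, -0.0, -167.1]
force: [-0.1, -0.4, -1.6]
opening: 0.0121
gripper_force: 30.0
```

send_rows([
  [[0,0,-0.01],0],
  [[0,0,-0.04],0],
  [[0,0,-0.08],0],
  [[0,0,-0.12],0],
  [[0,0,-0.15],0],
])

```text
clock: 11.4
tool_pos: [0.4504, -0.3104, 0.3117]
orientation: [-179.9, 0.1, -167.1]
force: [0.4, -0.6, -0.9]
opening: 0.012
gripper_force: 30.0
```

send_rows([
  [[0,0,-0.05],-0.08],
  [[0,0,-0.1],-0.16],
  [[-0.03,0.06,-0.13],-0.24],
  [[-0.05,0.11,-0.13],-0.32],
  [[-0.07,0.16,-0.13],-0.4],
])

```text
clock: 11.82
tool_pos: [0.4732, -0.1907, 0.4142]
orientation: [-179.8, 0.1, -131.1]
force: [0.6, -0.2, -2.7]
opening: 0.0119
gripper_force: 30.0
```

Run:
```python
from h import *
s=ctrl.get_obs();print(s["tool_pos"],s["orientation"],s["opening"],shares([.5295,.075,.41]))
```

```text
[ 0.47323624 -0.19072439  0.41421503] [-1.79829203e+02  1.26465873e-01 -1.31082374e+02] 0.011852460821767188 [-0.2966  0.1653  0.0054]
```

send_rows([
  [[-0.297,0.165,0],-0.38],
  [[-0.297,0.165,0],-0.38],
  [[-0.297,0.165,0],-0.38],
  [[-0.297,0.165,0],-0.38],
  [[-0.297,0.165,0],-0.38],
])

```text
clock: 12.23
tool_pos: [0.5169, 0.0142, 0.4127]
orientation: [-179.9, 0.0, -96.7]
force: [1.5, -0.8, -1.3]
opening: 0.0119
gripper_force: 30.0
```

Run:
```python
from h import *
s=ctrl.get_obs();print(s["tool_pos"],s["orientation"],s["opening"],shares([.5295,.075,.41]))
```

```text
[0.51689094 0.01421692 0.41265649] [-1.79942814e+02  3.15054033e-02 -9.67060906e+01] 0.011909546837643729 [-0.0773 -0.0068  0.0034]
```

send_rows([
  [[-0.04,-0.007,0.01],0],
  [[-0.077,-0.007,0.05],0],
  [[-0.077,-0.007,0.09],0],
  [[-0.077,-0.007,0.1],0],
  [[-0.077,-0.007,0.1],0],
])

```text
clock: 12.65
tool_pos: [0.5292, 0.0724, 0.3297]
orientation: [179.7, -0.2, -97.0]
force: [-0.8, -1.3, 0.4]
opening: 0.0118
gripper_force: 30.0
```

Run:
```python
from h import *
p=ctrl.snapshot("wrist");save(p,"pics/w6.png");import pickle;pickle.dump(p,open("w6.pkl","wb"))
s=ctrl.get_obs();print(s["tool_pos"],s["orientation"])
t=s["tool_pos"]
print("tip pred",proj(p,[t[0],t[1],t[2]-.0462-.125]),"tube pred",proj(p,[.5295,.075,.13]))
for k in("tube_mouth","rod_tip"):
  for d in ctrl.boxes_of(p,k)[:3]: print(k,round(d["conf"],2),(np.array(d["xy"])*[512,384]).round(1))
cv2.imwrite("pics/w6c.png",cv2.resize(p["color"][60:260,130:390,::-1],(780,600),interpolation=2))
```

```text
[0.53030359 0.07208163 0.33205825] [ 1.79944059e+02 -9.14317523e-02 -9.70811978e+01]
tip pred [[259.09572819 197.46714218]] tube pred [[260.33817782 191.86558561]]
tube_mouth 0.56 [226.5 107.8]
rod_tip 0.86 [259.4 227.4]
```

View pics/w6c.png

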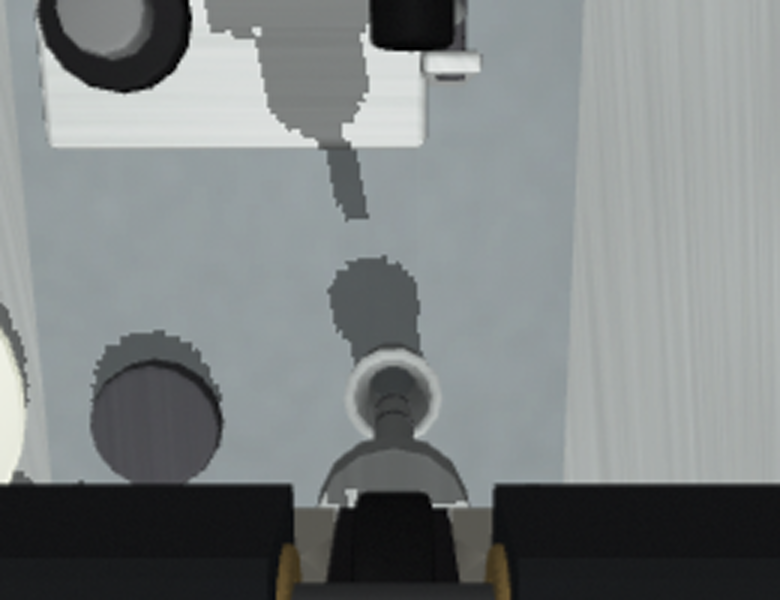

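send_rows([
  [[-0.005,0,0.01],0],
  [[-0.005,0,0.025],0],
  [[-0.005,0,0.04],0],
  [[-0.005,0,0.05],0],
  [[-0.005,0,0.06],0],
])

```text
clock: 13.22
tool_pos: [0.5313, 0.0764, 0.2839]
orientation: [-179.9, 0.0, -97.1]
force: [0.1, -0.5, -0.7]
opening: 0.0119
gripper_force: 30.0
```

send_rows([
  [[0,0,0.008],0],
  [[0,0,0.016],0],
  [[0,0,0.024],0],
  [[0,0,0.032],0],
  [[0,0,0.04],0],
])

```text
clock: 13.63
tool_pos: [0.5311, 0.0767, 0.2512]
orientation: [-180.0, 0.0, -97.1]
force: [0.0, -0.1, -0.5]
opening: 0.0118
gripper_force: 30.0
```

send_rows([
  [[0,0,0.007],0],
  [[0,0,0.014],0],
  [[0,0,0.02],0],
  [[0,0,0.026],0],
  [[0,0,0.03],0],
])

```text
clock: 14.05
tool_pos: [0.5309, 0.0766, 0.227]
orientation: [180.0, -0.0, -97.1]
force: [0.7, 1.0, -1.0]
opening: 0.0115
gripper_force: 30.0
```

send_rows([
  [[0,0,0.002],0],
  [[0,0,0.004],0],
  [[0,0,0.005],0],
  [[0,0,0.006],0],
  [[0,0,0.006],0],
])

```text
clock: 14.47
tool_pos: [0.531, 0.0767, 0.2229]
orientation: [-180.0, 0.0, -97.1]
force: [0.4, 0.1, -1.2]
opening: 0.012
gripper_force: 30.0
```

send_rows([
  [[0,0,0.0005],0],
  [[0,0,0.001],0],
  [[0,0,0.0015],0],
  [[0,0,0.002],0],
  [[0,0,0.002],0],
])

```text
clock: 14.88
tool_pos: [0.531, 0.0767, 0.2212]
orientation: [-180.0, 0.0, -97.1]
force: [-0.3, 0.2, -0.8]
opening: 0.0115
gripper_force: 30.0
```

send_rows([
  [[0,0,0.0005],0],
  [[0,0,0.001],0],
  [[0,0,0.001],0],
  [[0,0,0.001],0],
  [[0,0,0.001],0],
])

```text
clock: 15.3
tool_pos: [0.531, 0.0767, 0.2212]
orientation: [-180.0, 0.0, -97.1]
force: [-4.0, 0.6, 5.1]
opening: 0.0118
gripper_force: 30.0
```

send_rows([
  [[0,0,0.0003],0],
  [[0,0,0.0003],0],
  [[0,0,-0.02],0],
  [[0,0,-0.04],0],
  [[0,0,-0.06],0],
])

```text
clock: 15.72
tool_pos: [0.5308, 0.0766, 0.2688]
orientation: [180.0, -0.0, -97.1]
force: [0.4, -0.4, -1.3]
opening: 0.0119
gripper_force: 30.0
```

send_rows([
  [[0,0,-0.02],0],
  [[0,0,-0.04],0],
  [[0,0,-0.06],0],
  [[0,0,-0.065],0],
  [[0,0,-0.065],0],
])

```text
clock: 16.13
tool_pos: [0.5314, 0.0769, 0.3215]
orientation: [-179.9, 0.1, -97.1]
force: [0.6, 0.1, -0.8]
opening: 0.0121
gripper_force: 30.0
```

Run:
```python
from h import *
s=ctrl.get_obs();print(s["tool_pos"],s["orientation"],s["force"],s["opening"])
p=ctrl.snapshot("scene")
cv2.imwrite("pics/s3c.png",cv2.resize(p["color"][110:260,180:360,::-1],(720,600),interpolation=2))
```

```text
[0.53139946 0.07686486 0.32146686] [-1.79882483e+02  7.86685533e-02 -9.70903105e+01] [ 0.62315575  0.06096085 -0.80608156] 0.012122512981711586
```

View pics/s3c.png

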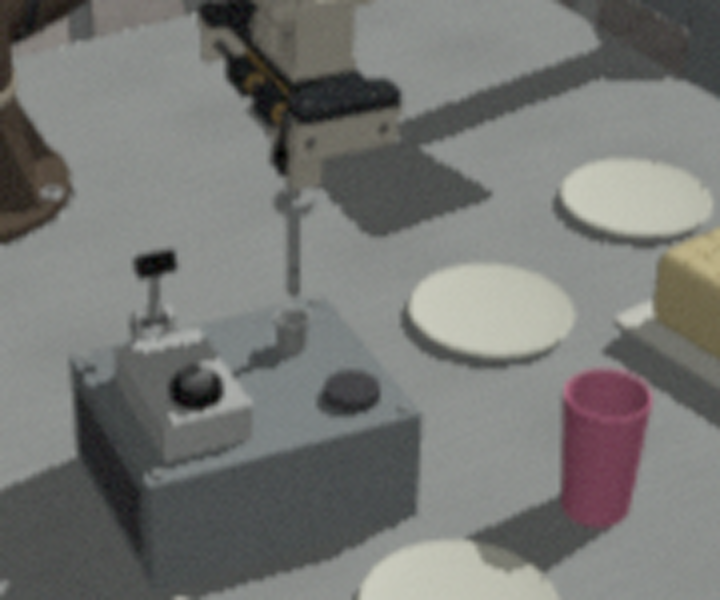

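send_rows([
  [[0,0,0.02],0],
  [[0,0,0.04],0],
  [[0,0,0.043],0],
  [[-0.009,0,0.043],0],
  [[-0.018,0,0.043],0],
])

```text
clock: 16.6
tool_pos: [0.532, 0.0903, 0.2853]
orientation: [179.8, -0.2, -97.1]
force: [-0.7, -5.0, -3.0]
opening: 0.0117
gripper_force: 30.0
```

send_rows([
  [[-0.009,0,0.0005],0],
  [[-0.018,0,0.0015],0],
  [[-0.027,0,0.003],0],
  [[-0.027,0,0.003],0],
  [[-0.027,0,0.003],0],
])

```text
clock: 17.02
tool_pos: [0.5355, 0.1133, 0.2837]
orientation: [-180.0, 0.0, -97.0]
force: [-2.4, -1.2, -1.4]
opening: 0.0117
gripper_force: 30.0
```

Run:
```python
from h import *
s=ctrl.get_obs();print(s["tool_pos"],s["force"],s["moment"],s["opening"])
T=s["tool_pos"]-[0,0,.0462];tip=np.array([.5308,.0767,.13])
for n in("scene","top"):
  p=ctrl.snapshot(n)
  for k in("rod_tip","rod_collar"):
    for d in ctrl.boxes_of(p,k)[:2]: print(n,k,round(d["conf"],2),(np.array(d["xy"])*[512,384]).round(1))
  print(proj(p,[T,tip]).round(1).tolist())
```

```text
[0.53546022 0.11328877 0.28373907] [-2.41352957 -1.18607467 -1.38412991] [-0.48440374  1.29701938 -0.10456345] 0.011669318482289142
scene rod_tip 0.65 [259.1 168.2]
scene rod_collar 0.58 [259.1 172.7]
[[263.5, 157.0], [252.2, 189.0]]
top rod_tip 0.59 [203.6 155.2]
[[248.1, 201.5], [261.0, 208.7]]
```

send_rows([
  [[-0.0174,0,0.005],0],
  [[-0.034,0,0.0125],0],
  [[-0.0495,0,0.022],0],
  [[-0.064,0,0.033],0],
  [[-0.076,0,0.046],0],
])

```text
clock: 17.73
tool_pos: [0.5438, 0.1744, 0.2467]
orientation: [-179.9, 0.1, -97.0]
force: [-1.1, -1.1, 3.9]
opening: 0.0117
gripper_force: 30.0
```

Run:
```python
from h import *
s=ctrl.get_obs();print(s["tool_pos"],s["force"],s["moment"],s["opening"])
T=s["tool_pos"]-[0,0,.0462];u=np.array([np.cos(np.radians(-97)),np.sin(np.radians(-97)),0]);
p=ctrl.snapshot("scene")
for k in("gauge_rod",):
    for d in ctrl.cut_out(p,k)[:1]:
        m=d["pixels"];ys,xs=np.nonzero(m);print(k,d["conf"],len(xs),xs.min(),xs.max(),ys.min(),ys.max())
        P=np.c_[xs,ys].astype(np.float32);print(cv2.fitLine(P,2,0,.01,.01).ravel())
for a in(0,30,45,60,90):
  a=np.radians(a);D=u*np.sin(a)-np.array([0,0,np.cos(a)]);print(proj(p,[T,T+.04*D,T+.125*D]).round(1).tolist())
```

```text
[0.54376653 0.17444321 0.24667488] [-1.0821146  -1.12628346  3.93977424] [-0.66241245  0.51840143 -0.04406834] 0.011697481679920914
gauge_rod 0.61 136 253 280 158 190
[  0.6653681   -0.74651545 268.72794    172.93382   ]
[[281.3, 163.5], [280.8, 174.3], [279.8, 196.3]]
[[281.3, 163.5], [275.2, 174.2], [262.6, 196.5]]
[[281.3, 163.5], [272.9, 173.1], [255.3, 193.2]]
[[281.3, 163.5], [271.1, 171.2], [249.6, 187.7]]
[[281.3, 163.5], [269.7, 166.1], [244.5, 171.8]]
```

send_rows([
  [[-0.0107,0,0.0147],0],
  [[-0.0197,0,0.0307],0],
  [[-0.026,0,0.0477],0],
  [[-0.0307,0,0.065],0],
  [[-0.0327,0,0.083],0],
])

```text
clock: 18.25
tool_pos: [0.5472, 0.2003, 0.1803]
orientation: [-179.9, 0.1, -97.0]
force: [0.1, 2.8, 4.3]
opening: 0.0119
gripper_force: 30.0
```

```bash
cat > ang.py <<'E'
from h import *
s=ctrl.get_obs();print(s["tool_pos"],s["orientation"][2],s["force"],s["moment"],s["opening"],s["gripper_force"])
T=s["tool_pos"]-[0,0,.0462];y=np.radians(s["orientation"][2]);u=np.array([np.cos(y),np.sin(y),0])
for n in("scene","top","wrist"):
  p=ctrl.snapshot(n);save(p,"pics/ang_%s.png"%n)
  for d in ctrl.cut_out(p,"gauge_rod")[:2]:
    m=d["pixels"];ys,xs=np.nonzero(m);P=np.c_[xs,ys].astype(np.float32);l=cv2.fitLine(P,2,0,.01,.01).ravel()
    print(n,round(d["conf"],2),len(xs),xs.min(),xs.max(),ys.min(),ys.max(),"dir",np.degrees(np.arctan(l[1]/l[0])).round(1))
  for d in ctrl.boxes_of(p,"rod_tip")[:2]: print(" tip",round(d["conf"],2),(np.array(d["xy"])*[512,384]).round(1))
  for a in(60,75,90,105):
    a=np.radians(a);D=u*np.sin(a)-np.array([0,0,np.cos(a)]);q=proj(p,[T,T+.125*D]);v=q[1]-q[0]
    print("   pred",round(np.degrees(a)),q.round(1).tolist(),np.degrees(np.arctan(v[1]/v[0])).round(1))
E
python3 ang.py
```

```text
[0.54720129 0.20034772 0.18033208] -97.04652719180778 [0.08159095 2.81784472 4.29801099] [0.5182996  0.15449232 0.03763465] 0.011920611224151167 30.00123292207718
scene 0.76 184 253 287 174 188 dir -15.9
 tip 0.5 [275.  181.9]
   pred 60 [[287.8, 179.6], [257.0, 203.1]] -37.4
   pred 75 [[287.8, 179.6], [253.5, 196.3]] -26.0
   pred 90 [[287.8, 179.6], [252.3, 188.1]] -13.6
   pred 105 [[287.8, 179.6], [253.6, 179.1]] 0.7
top 0.66 114 234 263 203 210 dir 5.1
 tip 0.58 [237.4 204.8]
 tip 0.2 [383.9 176.6]
   pred 60 [[221.7, 204.5], [256.1, 210.7]] 10.3
   pred 75 [[221.7, 204.5], [259.8, 209.6]] 7.7
   pred 90 [[221.7, 204.5], [261.1, 208.1]] 5.3
   pred 105 [[221.7, 204.5], [259.7, 206.3]] 2.8
wrist 0.85 8383 225 297 0 296 dir 89.9
 tip 0.78 [259.9 154.8]
   pred 60 [[260.4, 267.4], [260.2, 44.9]] 89.9
   pred 75 [[260.4, 267.4], [260.0, 3.7]] 89.9
   pred 90 [[260.4, 267.4], [259.8, -37.0]] 89.9
   pred 105 [[260.4, 267.4], [259.5, -70.8]] 89.9
```

send_rows([
  [[0,0,0.003],0],
  [[0,0,0.006],0],
  [[0,0,0.006],0],
  [[0,0,-0.04],0],
  [[0,0,-0.088],0],
])

```text
clock: 19.12
tool_pos: [0.5447, 0.1978, 0.2491]
orientation: [179.7, -0.2, -97.1]
force: [1.2, 1.0, -0.3]
opening: 0.0117
gripper_force: 30.0
```

send_rows([
  [[-0.03,0.01,0],0],
  [[-0.08,0.035,0],0],
  [[-0.13,0.06,0],0],
  [[-0.17,0.08,0],0],
  [[-0.2,0.09,0],0],
])

```text
clock: 19.53
tool_pos: [0.4928, 0.3691, 0.2508]
orientation: [180.0, 0.0, -97.0]
force: [1.2, -0.1, -0.6]
opening: 0.0119
gripper_force: 30.0
```

send_rows([
  [[-0.03,0.015,0],0],
  [[-0.06,0.03,0],0],
  [[-0.085,0.04,0],0],
  [[-0.098,0.046,0],0],
  [[-0.098,0.046,0],0],
])

```text
clock: 19.95
tool_pos: [0.4667, 0.4506, 0.2501]
orientation: [180.0, -0.0, -97.0]
force: [0.1, 0.1, -0.4]
opening: 0.0119
gripper_force: 30.0
```

```bash
python3 ang.py
python3 - <<'E'
from h import *
p=ctrl.snapshot("scene")
for d in ctrl.boxes_of(p,"lever_knob")[:2]: print(d)
E
```

```text
[0.4667433  0.45061161 0.25007482] -96.98096934371006 [ 0.14070986  0.13393605 -0.43121607] [0.0542319  0.04310272 0.02269937] 0.011895951994536684 30.00004917383194
scene 0.44 194 303 335 126 139 dir -14.7
 tip 0.71 [323.7 135.3]
   pred 60 [[334.9, 132.4], [306.5, 154.1]] -37.5
   pred 75 [[334.9, 132.4], [303.9, 147.1]] -25.6
   pred 90 [[334.9, 132.4], [303.4, 139.0]] -12.0
   pred 105 [[334.9, 132.4], [305.2, 130.3]] 4.0
top 0.69 148 140 178 227 236 dir 5.1
 tip 0.55 [152.4 232. ]
   pred 60 [[133.6, 230.0], [175.3, 235.3]] 7.3
   pred 75 [[133.6, 230.0], [177.1, 234.8]] 6.3
   pred 90 [[133.6, 230.0], [176.0, 233.9]] 5.3
   pred 105 [[133.6, 230.0], [171.9, 232.7]] 4.2
wrist 0.92 8249 225 296 0 296 dir -90.0
 tip 0.64 [261.  150.8]
   pred 60 [[265.3, 268.9], [263.8, 47.0]] 89.6
   pred 75 [[265.3, 268.9], [264.4, 6.4]] 89.8
   pred 90 [[265.3, 268.9], [265.4, -33.4]] -90.0
   pred 105 [[265.3, 268.9], [267.1, -65.8]] -89.7
{'xy': [0.4307, 0.4596], 'conf': 0.67}
```

send_rows([
  [[0,0,0],0],
  [[0,0,0],0],
  [[0,0,0],0],
  [[0,0,0],0],
  [[0,0,0],0],
])

```text
clock: 20.92
tool_pos: [0.4676, 0.4487, 0.2508]
orientation: [180.0, -0.0, -97.1]
force: [0.2, 0.8, -1.3]
opening: 0.0118
gripper_force: 30.0
```

```bash
python3 -c "
from plant import ctrl
print(ctrl.close_job())"
```

```text
the job is handed in; nothing more can be done
None
```

The job is handed in, though no verdict came back: by my readings every step was done in order and the rod is held about level (within roughly 3°), its tip over the nearest plate about 0.2 m up; I viewed 11 pictures, one over the limit of 10.

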